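# Switch off the sandwich press and hold its lid half open

### The arm

A 6-joint arm with a two-finger parallel gripper is mounted at the origin on the work surface. World frame = base frame: x ahead of the robot, y to its left, z up, the work surface at z = 0. Lengths are in m, angles in rad, forces in N, time in s.
With the tool pointing down it reaches from about 0.375 to 0.9 m from the base axis. Payload 3.1 kg.
Tool frame: the origin (TCP) lies on the mounting face of the last link; the fingertips stand arm.tcp_to_tips ahead of it and the grasp point (between the pads) lies 164 mm ahead of it (arm.tcp_to_tips is the distance from the TCP to the fingertips, in m); z points along the fingers, y is the direction in which the jaws open and shut (so a half turn about z gives the same grasp; the last joint's range is limited). The gripper opens to 87 mm and grips with 3 to 60 N. Pads are 19 mm wide; open, the fingers measure 117 mm over their backs; the gripper's body (75 mm by 190 mm) begins 51 mm behind the grasp point.
Start: joints at [1.171, 0.527, 1.433, -0, 1.181, -0.178], TCP at [0.137, 0.61, 0.405] pointing down, gripper open.
Joint ranges: [-3.08, 3.08], [-0.75, 2.2], [0.22, 2.44], [-1.43, 4.57], [0, 2.65], [-2.85, 2.85]. Speed limits (rad/s): [2.79, 2.79, 3.14, 3.14, 3.14, 3.14].

### API

Orientations are given as a unit quaternion [x, y, z, w].
In Python, from station import read_state, camera, camera_model, order, arm gives the robot as it stands.
- The arm moves only by the tool jog_arm, never from a script. Its argument "steps" is a list of rows, each a list of 7 numbers: the shift along the tool's x, y, z in m, then the turn, a rotation vector about the tool's x, y, z in rad, then the closure, from 0 (fully open) to 1 (shut). A call has exactly 8 rows; each row shifts and turns the commanded pose from where the row before left it, along the tool's axes as they then stand; what a row does not reach is not made up. A row lasts 1/8 s, in which the tool goes at most 62.5 mm and 10.7 degrees, less where a joint would pass 70% of its speed; a pose out of reach is approached as far as the arm can. A call is refused whole if a number of a shift passes 0.0625 or a number of a turn 0.188, either way. A call with a gripper value outside its range is refused whole. The fingers move at their own pace and stop on an object; "squeeze" is the grip in N (left out, the last holds). Time passes only in rows, so rows that do not move let the fingers close, or fill a call up. It gives the time, the measured TCP pose, the force and the opening at its end, in the units of the state.
- read_state(): the state, without advancing time (a new reading comes with each control period).
- camera(name): name is "scene" or "top" or "wrist"; returns the picture (420x560x3 uint8, red, green, blue); there is no depth.
- camera_model(name): a dict with "vertical_fov" (degrees; the focal length in pixels is half the picture's height over the tangent of half this angle, whatever the lens; pixels are square), "cx", "cy" (the principal point, pixels), "position" and "rotation" of the camera in the world. Camera axes: x right, y down, z forward; pixel columns grow to the right and rows downward; lengths in m; the calibration is good to about 2 mm. A picture is of the moment at which its call begins: read the wrist's pose just before it. camera_model takes no time and is no camera call; for the wrist camera it gives the pose at the moment of the call.
- order.close_job(): hands the job in, once; it reports no verdict.
The state is a dict: "clock": time; "joint_positions": joint angles; "qd": joint speeds; "tau": joint torques, N m; "eef_pos": TCP position; "eef_rot": TCP orientation; "contact_force": force on the tool from outside, world axes, zero at the start; "wrist_torque": the same for the moment, N m; "grip_width": finger opening in m.
Only numpy, scipy, OpenCV 4.12 (cv2) and the standard library are available. Lean on these libraries where they do the work, as an engineer would, in place of code of your own. Each camera call takes 0.05 s, during which the arm holds its last target. There are 200 camera calls.

### The job

The toast is done: first turn the dial of the sandwich press back until its red pointer stands on the red zero mark, and only then raise the lid and hold it open at 45 degrees so that I can take the toast out. The lid falls shut by itself, so finish while the gripper is still holding it up, without letting go and without ever letting it drop. Leave the cup, the bowl and the plate alone.

Things in the scene. Friction and masses are not known exactly. Their poses are not given: they have to be found in the camera images.
- press: Black sandwich press, fixed. Origin on the counter under the centre of its square part, 240 (x) x 260 (y) mm, with the lid on top; its +x runs from handle (front) to hinge (rear), z up. At its -y side a flat deck, x -110..110, y -250..-130 mm, top at z = 58 mm, carries the dial. Only the lid and the dial move; the toast inside is look only.
- dial (a joint): Angle of the dial in rad about the vertical: 0 = the red pointer stands on the red zero mark, growing clockwise as seen from above; free from -1.5 to 1.5, friction about 0.03 N m, stays where it is left. It starts between 0.5 and 1.3, so it must be turned counter-clockwise.
- dial_grip (a point): Dial's grip point, on its axis, at (-45, -190, 89) mm in the press's frame. White grip bar 44 long (point x) x 14 wide (y) x 32 mm high, top 9 mm above this point, on a 48 mm disc 21 mm below it. Red pointer at the bar's -x end. Axes turn with the dial, parallel to the press's at dial = 0. The lid's side is 70 mm away in the press's +y, its top at z = 103 mm.
- zero_mark (a point): Centre of the red zero mark on the steel disc round the dial: the longest, thickest tick (16 mm), 37 mm from the dial's axis towards the press's -x (its front). The other ticks are black and shorter, 20 degrees apart.
- lid (a joint): Opening angle of the lid in rad: 0 = shut (level), growing as its front rises; 45 degrees = 0.785. Limit 1.75. It falls shut below 1.5; there is no spring or catch, and friction is negligible. The lid weighs 0.5 to 0.9 kg.
- lid_handle (a point): Centre of the aluminium handle bar: round, 18 mm thick, 150 mm long (point y = press y), on two grey arms 68 mm either side; 55 mm before the lid's front edge, 46 mm clear between; 89 mm above the counter when shut. Axes turn with the lid, x towards the hinge. It lies 280 mm in front of the hinge line and 15 mm above it (lid shut).
- lid_hinge (a point): Middle of the lid's hinge line, which runs along the press's y: 115 mm behind the press's origin (+x) and 74 mm above the counter. The lid is 225 mm deep from here to its front edge, 240 mm wide and 32 mm thick. Axes turn with the lid.
- cup: Yellow plastic cup, 76 mm across, 100 mm high, standing beside the press; leave alone. Origin at the centre of its underside.
- bowl: Black bowl, 124 mm across, 55 mm high, beside the press; leave alone. Origin at the centre of its underside.
- plate: White side plate, 150 mm across, 16 mm high, beside the press; leave alone. Origin at the centre of its underside.

How it is judged:
On the way, in this order (a step that is already met when the one before it is completed fails the run):
1. the dial's pointer is on the zero mark while the lid is still shut (value of joint dial between -0.12 and 0.12 rad and value of joint lid below 0.08 rad), for 0.3 s.
2. the lid is held still at 45 degrees by the gripper (value of joint lid between 0.663 and 0.908 rad and velocity of joint lid between -0.06 and 0.06 rad/s and contact force between lid and the fingers above 1 N), for 0.3 s.
At the end, for the whole second after the job is handed in: The gripper's fingers hold the lid up (more than 1 N) at 45 degrees within 7 degrees, still (under 0.06 rad/s), with nothing else propping it; the dial is within 0.12 rad (7 degrees) of zero; cup, bowl and plate are within 30 mm of where they stood (all of step 2 and value of joint dial between -0.12 and 0.12 rad and contact force between lid and cup below 0.2 N and contact force between lid and bowl below 0.2 N and contact force between lid and plate below 0.2 N and distance of each of cup, bowl, plate from where it was at the start of the episode below 0.03 m); the arm keeps its last pose, push and grip.
It fails at once if the lid is raised while the dial is not on zero (value of joint lid above 0.15 rad and (value of joint dial above 0.2 rad or value of joint dial below -0.2 rad)).
It fails at once if the lid is let drop (falls faster than 1.5 rad/s) (velocity of joint lid below -1.5 rad/s).
It fails at once if the cup is moved by more than 30 mm or tipped over (distance of cup from where it was at the start of the episode above 0.03 m or angle between cup's own z axis and vertical above 0.5 rad).
It fails at once if the bowl is moved by more than 30 mm or tipped over (distance of bowl from where it was at the start of the episode above 0.03 m or angle between bowl's own z axis and vertical above 0.5 rad).
It fails at once if the plate is moved by more than 30 mm or tipped over (distance of plate from where it was at the start of the episode above 0.03 m or angle between plate's own z axis and vertical above 0.5 rad).
It also fails if it takes over 54 s, if anything falls off the work surface, if the arm or the gripper's body presses on something with over 40 N, if the wrist force passes 120 N, or if a joint passes its speed limit or range.

## Working session

There is one attempt and no reset: what is moved stays moved. The work goes in short steps, Python scripts to look and compute and a tool call to move; the robot and the scene stay as the last step left them, time stands still between calls to the robot, and variables do not carry over. Pictures are saved under pics/ and viewed, about 8 in all and at most 12, crops included, and the job is handed in when it is done.

Besides the shell and the picture viewer there is one more tool, called after ">>>" as a command line: name --pt "numbers of a row" for each row, then --argument value for the rest. jog_arm: Moves the arm, as the interface text tells. Its arguments: {"type":"object","properties":{"steps":{"type":"array","items":{"type":"array","items":{"type":"number"}}},"squeeze":{"type":"number"}},"required":["steps"]}

```bash
mkdir -p pics
python3 - <<'E'
from station import *
import cv2
s=read_state();print(s);print([a for a in dir(arm) if a[0]!='_'],arm.tcp_to_tips)
for n in("scene","top"):
    m=camera_model(n);print(n,m)
    cv2.imwrite(f"pics/{n}0.png",camera(n)[:,:,::-1])
print(camera_model("wrist"))
E
```

```text
{'clock': 0.0, 'joint_positions': array([ 1.17152716e+00,  5.28449439e-01,  1.43388857e+00, -1.71549723e-05,
        1.18136949e+00, -1.78487145e-01]), 'qd': array([-0.00071701, -0.00034125,  0.00197179,  0.00045515,  0.00094038,
       -0.00071455]), 'tau': array([ 1.42713787e-03, -4.40046573e+01, -1.76595140e+01,  6.35178527e-02,
        5.81937900e-02, -1.72172654e-04]), 'eef_pos': array([0.13670211, 0.60951994, 0.40378586]), 'eef_rot': array([ 1.10163636e-01,  9.93912901e-01, -1.01586684e-03, -2.93632260e-04]), 'contact_force': array([ 0.55334542,  0.02670528, -0.05571383]), 'wrist_torque': array([ 0.03083621,  0.01395423, -0.00997048]), 'grip_width': 0.08714304966022432}
['PlanningError', 'tcp_to_tips'] 0.1822
scene {'vertical_fov': 54.73142841561296, 'cx': 277.36183224630014, 'cy': 205.84484424857214, 'position': array([1.10086407, 0.12490789, 1.03526031]), 'rotation': array([ 0.56946448,  0.77950376, -0.20602478, -0.16011831])}
top {'vertical_fov': 49.69160755332369, 'cx': 287.42542620832694, 'cy': 207.08639352332958, 'position': array([ 0.47658854, -0.03092174,  1.21281379]), 'rotation': array([-0.70543937,  0.70779697, -0.02738091,  0.02508048])}
{'vertical_fov': 68.29450107901206, 'cx': 276.85844847910647, 'cy': 204.41230037055954, 'position': array([0.06784268, 0.6245122 , 0.38265627]), 'rotation': array([0.77388064, 0.61981048, 0.08103201, 0.10187014])}
```

View pics/top0.png

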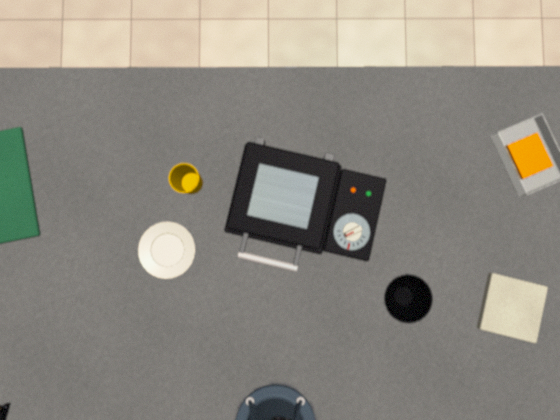

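View pics/scene0.png

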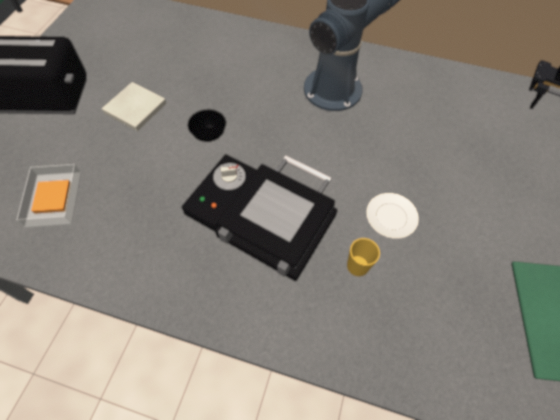

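The top view shows the press nearly facing the robot: handle from (240,257) to (297,267), dial at (352,231). In the scene view the dial is at (229,176) and the handle runs (285,160)–(328,179). I'll zoom in on both.

Run:
```python
import cv2,numpy as np
a=cv2.imread("pics/top0.png")[130:280,215:395];b=cv2.imread("pics/scene0.png")[145:285,175:345]
a=cv2.resize(a,None,fx=4,fy=4,interpolation=cv2.INTER_CUBIC);b=cv2.resize(b,None,fx=4,fy=4,interpolation=cv2.INTER_CUBIC)
cv2.imwrite("pics/ta.png",a);cv2.imwrite("pics/sb.png",b)
```

```text
(no output)
```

View pics/ta.png

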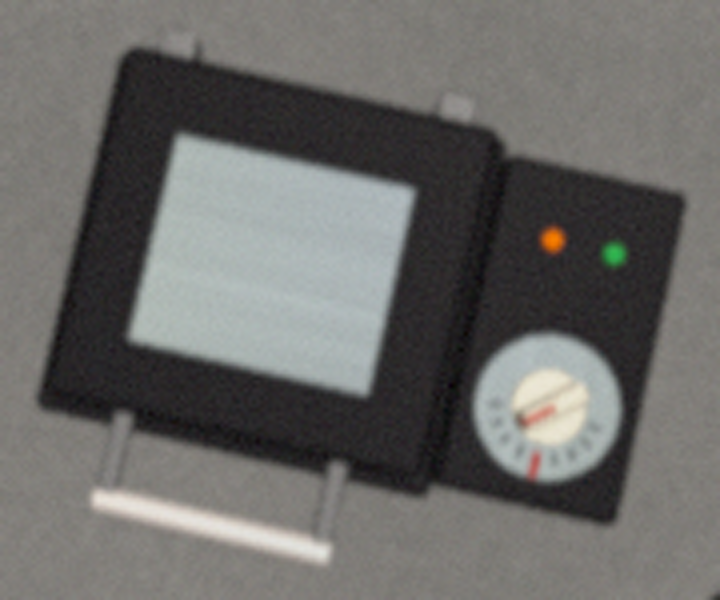

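View pics/sb.png

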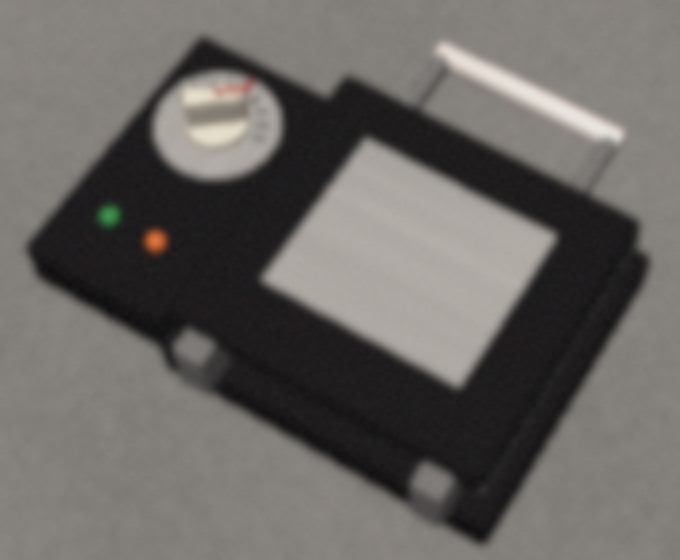

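Handle ends: top crop (93,500)/(330,552), scene crop (622,136)/(438,50). The dial disc is at (548,407)/(217,125). The pointer stands about 50° clockwise of the zero mark. Next I'll triangulate and fit the press pose.

```bash
cat > h.py <<'E'
import numpy as np,cv2
from scipy.spatial.transform import Rotation as R
from station import *
def P(m):
    f=210/np.tan(np.radians(m["vertical_fov"])/2);K=np.array([[f,0,m["cx"]],[0,f,m["cy"]],[0,0,1]])
    r=R.from_quat(m["rotation"]).as_matrix().T
    return K@np.c_[r,-r@m["position"]]
def tri(Pa,a,Pb,b):
    X=cv2.triangulatePoints(Pa,Pb,np.float64(a).reshape(2,1),np.float64(b).reshape(2,1))[:,0];X=X[:3]/X[3]
    e=[]
    for p,u in((Pa,a),(Pb,b)):
        q=p@np.r_[X,1];e.append(q[:2]/q[2]-u)
    return X,np.array(e)
E
python3 - <<'E'
from h import *
from scipy.optimize import least_squares
Pt,Ps=P(camera_model("top")),P(camera_model("scene"))
T=lambda x,y:np.array([215+(x+.5)/4-.5,130+(y+.5)/4-.5]);S=lambda x,y:np.array([175+(x+.5)/4-.5,145+(y+.5)/4-.5])
pts=dict(h_plus=((93,500),(622,136)),h_minus=((330,552),(438,50)),disc=((548,407),(217,125)),orange=((553,240),(155,241)),green=((614,254),(110,215)),rl=((177,133),(461,388)),rr=((416,186),(262,278)),fl=((128,343),(557,237)),fr=((370,396),(368,137)))
for k,(a,b) in pts.items():
    X,e=tri(Pt,T(*a),Ps,S(*b));print(k,X.round(4),e.round(1).tolist())
# model fit x,y,yaw
mod={'h_plus':(-165,75,89),'h_minus':(-165,-75,89),'disc':(-45,-190,61)}
def res(p):
    c,s=np.cos(p[2]),np.sin(p[2]);r=[]
    for k,v in mod.items():
        v=np.array(v)/1e3;w=[p[0]+c*v[0]-s*v[1],p[1]+s*v[0]+c*v[1],v[2],1]
        for Pm,u in((Pt,T(*pts[k][0])),(Ps,S(*pts[k][1]))):
            q=Pm@w;r+=list(q[:2]/q[2]-u)
    return r
o=least_squares(res,[.5,0,-.2],loss='soft_l1');p=o.x;print(p,np.round(res(p),1))
c,s=np.cos(p[2]),np.sin(p[2])
for n,v in dict(grip=(-.045,-.19),handle=(-.165,0),hinge=(.115,0)).items():print(n,p[0]+c*v[0]-s*v[1],p[1]+s*v[0]+c*v[1])
E
```

```text
h_plus [0.4431 0.0875 0.0936] [[-0.1, 0.0], [-0.1, -0.0]]
h_minus [ 0.4108 -0.0575  0.0925] [[-0.2, 0.0], [-0.2, -0.0]]
disc [ 0.4998 -0.1976  0.057 ] [[-0.2, 0.1], [-0.2, -0.0]]
orange [ 0.6064 -0.202   0.0606] [[-0.1, 0.0], [-0.1, -0.0]]
green [ 0.597  -0.2402  0.0615] [[-0.3, 0.1], [-0.3, -0.0]]
rl [0.6687 0.036  0.1032] [[-0.2, 0.1], [-0.3, -0.0]]
rr [ 0.6346 -0.1106  0.1069] [[-0.4, 0.1], [-0.5, -0.0]]
fl [0.5393 0.0658 0.098 ] [[0.0, -0.0], [0.0, 0.0]]
fr [ 0.5057 -0.081   0.1033] [[-0.7, 0.2], [-0.7, -0.1]]
[ 0.58671839 -0.02150193 -0.22292253] [-0.1  0.3 -0.   0.8  0.   0.6 -0.3  0.2 -0.3 -0.4 -0.3 -0.5]
grip 0.5008265431727565 -0.19685184203943212
handle 0.4258012313343489 0.014976396360337645
hinge 0.6988727711489677 -0.04692622186597878
```

>>> jog_arm --pt "-0.044 -0.042 0 0 0 0 0" --pt "-0.044 -0.042 0 0 0 0 0" --pt "-0.044 -0.042 0 0 0 0 0" --pt "-0.044 -0.042 0 0 0 0 0" --pt "-0.044 -0.042 0 0 0 0 0" --pt "-0.044 -0.042 0 0 0 0 0" --pt "-0.044 -0.042 0 0 0 0 0" --pt "-0.044 -0.042 0 0 0 0 0"

```text
clock: 1.1
eef_pos: [0.4074, 0.2031, 0.4047]
eef_rot: [0.11, 0.994, 0.0, -0.0]
contact_force: [0.8, 0.3, -0.3]
grip_width: 0.0873
```

>>> jog_arm --pt "-0.0255 -0.053 0 0 0 0 0" --pt "-0.0255 -0.053 0 0 0 0 0" --pt "-0.0255 -0.053 0 0 0 0 0" --pt "-0.0255 -0.053 0 0 0 0 0" --pt "-0.0255 -0.053 0 0 0 0 0" --pt "-0.0255 -0.053 0 0 0 0 0" --pt "-0.0255 -0.053 0 0 0 0 0" --pt "0 0 0 0 0 0.172 0.4"

```text
clock: 2.1
eef_pos: [0.5006, -0.2007, 0.4045]
eef_rot: [0.2, 0.98, -0.001, 0.001]
contact_force: [-0.4, -0.1, 0.1]
grip_width: 0.083
```

>>> jog_arm --pt "0 0 0 0 0 0.172 0.4" --pt "0 0 0 0 0 0.172 0.4" --pt "0 0 0 0 0 0.172 0.4" --pt "0 0 0 0 0 0.172 0.4" --pt "0 0 0.02 0 0 0 0.4" --pt "0 0 0.02 0 0 0 0.4" --pt "0 0 0 0 0 0 0.4" --pt "0 0 0 0 0 0 0.4"

```text
clock: 3.1
eef_pos: [0.4998, -0.1963, 0.3651]
eef_rot: [0.514, 0.858, -0.0, 0.0]
contact_force: [-0.5, -0.1, -0.0]
grip_width: 0.0524
```

Run:
```python
from h import *
m=camera_model("wrist");im=camera("wrist")[:,:,::-1]
s=read_state();print(s["eef_pos"],s["eef_rot"],s["joint_positions"],s["grip_width"])
np.save("w1.npy",P(m));cv2.imwrite("pics/w1.png",im)
p=[ 0.58672,-0.0215,-0.22292];c,sn=np.cos(p[2]),np.sin(p[2])
for n,v in dict(grip=(-.045,-.19,.098),zero=(-.082,-.19,.060)).items():
    q=P(m)@[p[0]+c*v[0]-sn*v[1],p[1]+sn*v[0]+c*v[1],v[2],1];print(n,q[:2]/q[2])
```

```text
[ 0.49991561 -0.19637245  0.36540862] [ 5.14462281e-01  8.57512776e-01 -1.74927200e-05  6.33081573e-04] [-5.82463189e-01  4.62290129e-01  1.69497241e+00  2.20058286e-05
  9.83063600e-01 -1.07251054e+00] 0.05241558876914068
grip [277.6958548  210.74744338]
zero [247.29029142 174.18580055]
```

View pics/w1.png

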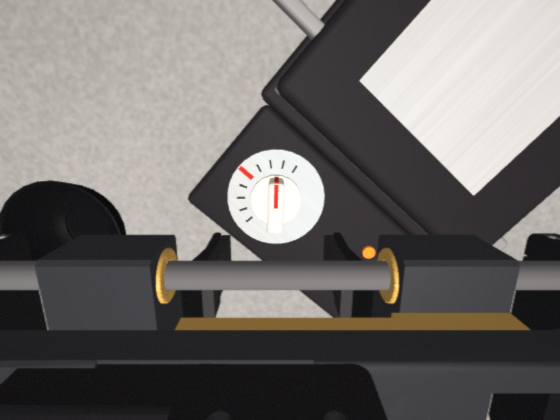

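Wrist view: the bar is upright in the image (pointer at (276,182)), so it lies along tool x. The zero mark at (246,173) matches the predicted (247,174). I need a 0.858 rad counter-clockwise turn. Next: descend and grip.

>>> jog_arm --pt "0 0 0.03 0 0 0 0.4" --pt "0 0 0.03 0 0 0 0.4" --pt "0 0 0.02 0 0 0 0.4" --pt "0 0 0.015 0 0 0 0.4" --pt "0 0 0.013 0 0 0 0.4" --pt "0 0 0 0 0 0 0.4" --pt "0 0 0 0 0 0 0.9" --pt "0 0 0 0 0 0 0.95" --squeeze 12

```text
clock: 4.15
eef_pos: [0.4999, -0.1963, 0.2574]
eef_rot: [0.514, 0.858, -0.0, 0.001]
contact_force: [0.8, -1.4, 0.2]
grip_width: 0.0396
```

>>> jog_arm --pt "0 0 0 0 0 0 0.95" --pt "0 0 0 0 0 0 0.95" --pt "0 0 0 0 0 0 0.95" --pt "0 0 0 0 0 0 0.95" --pt "0 0 0 0 0 0 0.95" --pt "0 0 0 0 0 0 0.95" --pt "0 0 0 0 0 0 0.95" --pt "0 0 0 0 0 0 0.95"

```text
clock: 5.15
eef_pos: [0.4991, -0.1967, 0.257]
eef_rot: [0.514, 0.858, -0.001, -0.0]
contact_force: [-3.8, -3.5, 2.5]
grip_width: 0.014
```

>>> jog_arm --pt "0 0 0 0 0 -0.12 0.95" --pt "0 0 0 0 0 -0.12 0.95" --pt "0 0 0 0 0 -0.12 0.95" --pt "0 0 0 0 0 -0.12 0.95" --pt "0 0 0 0 0 -0.12 0.95" --pt "0 0 0 0 0 -0.12 0.95" --pt "0 0 0 0 0 -0.12 0.95" --pt "0 0 0 0 0 -0.018 0.95"

```text
clock: 6.15
eef_pos: [0.4992, -0.1966, 0.257]
eef_rot: [0.111, 0.994, -0.0, -0.001]
contact_force: [-3.7, -4.2, 3.7]
grip_width: 0.0137
```

>>> jog_arm --pt "0 0 0 0 0 0 0.95" --pt "0 0 0 0 0 0 0.95" --pt "0 0 0 0 0 0 0.95" --pt "0 0 0 0 0 0 0.95" --pt "0 0 0 0 0 0 0.5" --pt "0 0 0 0 0 0 0.5" --pt "0 0 0 0 0 0 0.5" --pt "0 0 0 0 0 0 0.5"

```text
clock: 7.15
eef_pos: [0.4997, -0.196, 0.2567]
eef_rot: [0.111, 0.994, 0.0, 0.0]
contact_force: [0.3, -0.6, 0.1]
grip_width: 0.0415
```

>>> jog_arm --pt "0 0 0 0 0 0 0.5" --pt "0 0 -0.02 0 0 0 0.5" --pt "0 0 -0.04 0 0 0 0.5" --pt "0 0 -0.04 0 0 0 0.5" --pt "0 0 0 0 0 0 0.5" --pt "0 0 0 0 0 0 0.5" --pt "0 0 0 0 0 0 0.5" --pt "0 0 0 0 0 0 0.5"

```text
clock: 8.15
eef_pos: [0.4994, -0.1961, 0.3556]
eef_rot: [0.111, 0.994, 0.001, -0.001]
contact_force: [0.4, 0.3, 0.5]
grip_width: 0.0434
```

Run:
```python
from h import *
m=camera_model("wrist");im=camera("wrist")[:,:,::-1]
s=read_state();print(s["eef_pos"],s["eef_rot"],s["joint_positions"],s["grip_width"])
im2=np.ascontiguousarray(im)[0:300,100:460];cv2.imwrite("pics/w2.png",cv2.resize(im2,None,fx=2,fy=2,interpolation=cv2.INTER_CUBIC))
```

```text
[ 0.49943471 -0.1961268   0.35570788] [ 1.11208226e-01  9.93796507e-01  5.02380422e-04 -9.90221597e-04] [-5.82571178e-01  4.76047253e-01  1.70450903e+00 -4.40575169e-06
  9.63257115e-01 -1.93048738e+00] 0.043684103208192944
```

View pics/w2.png

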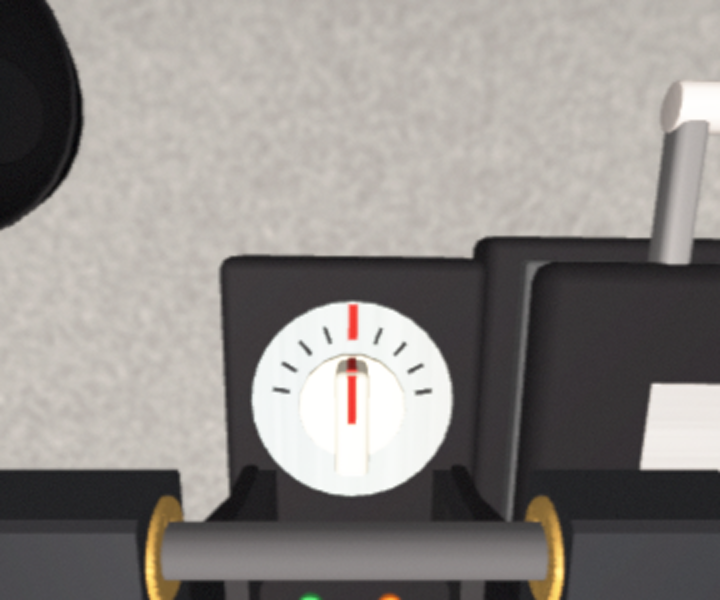

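The pointer is now in line with the zero mark: mark at (353,320), pointer at (352,365), both on the same vertical line. Next I'll go over the handle with a 90° turn.

>>> jog_arm --pt "0.0296 0.0474 0 0 0 0 0.5" --pt "0.0296 0.0474 0 0 0 0 0.5" --pt "0.0296 0.0474 0 0 0 0 0.5" --pt "0.0296 0.0474 0 0 0 0 0.5" --pt "0 0 0 0 0 0.1745 0.5" --pt "0 0 0 0 0 0.1745 0.5" --pt "0 0 0 0 0 0.1745 0.5" --pt "0 0 0 0 0 0.1745 0.5"

```text
clock: 9.2
eef_pos: [0.426, 0.015, 0.3565]
eef_rot: [0.447, 0.895, -0.0, -0.0]
contact_force: [0.4, 0.5, -0.8]
grip_width: 0.0434
```

>>> jog_arm --pt "0 0 0 0 0 0.1745 0.5" --pt "0 0 0 0 0 0.1745 0.5" --pt "0 0 0 0 0 0.1745 0.5" --pt "0 0 0 0 0 0.1745 0.5" --pt "0 0 0 0 0 0.1745 0.5" --pt "0 0 0 0 0 0 0.5" --pt "0 0 0 0 0 0 0.5" --pt "0 0 0 0 0 0 0.5"

```text
clock: 10.2
eef_pos: [0.426, 0.0149, 0.3567]
eef_rot: [0.781, 0.625, -0.0, -0.0]
contact_force: [0.9, -0.7, -0.9]
grip_width: 0.0434
```

Run:
```python
from h import *
m=camera_model("wrist");im=camera("wrist")[:,:,::-1]
s=read_state();print(s["eef_pos"],s["eef_rot"],s["joint_positions"],s["grip_width"])
im=np.ascontiguousarray(im)
p=[ 0.58672,-0.0215,-0.22292];c,sn=np.cos(p[2]),np.sin(p[2])
for v in((-.165,75e-3,.089),(-.165,0,.089)):
    q=P(m)@[p[0]+c*v[0]-sn*v[1],p[1]+sn*v[0]+c*v[1],v[2],1];q=q[:2]/q[2];print(q);cv2.circle(im,tuple(int(x) for x in q),2,(0,0,255),-1)
cv2.imwrite("pics/w3.png",im)
```

```text
[0.42604666 0.01485947 0.35671319] [ 7.80921195e-01  6.24629558e-01 -4.15362600e-05 -3.80362251e-05] [-2.28543281e-01  3.44003070e-01  1.96396128e+00 -2.45005450e-05
  8.33739475e-01 -7.04464252e-03] 0.04365795689247257
[276.79980704 115.10605989]
[276.5997317 209.4560318]
```

View pics/w3.png

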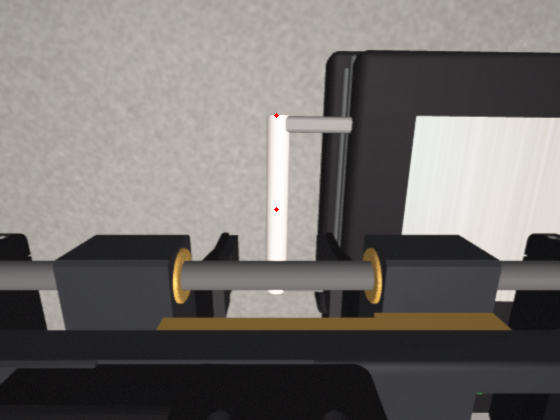

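The projected handle points, (277,115) and (277,209), lie on the bar's centre line, and the bar is centred between the fingers. Descending to grip.

>>> jog_arm --pt "0 0 0.025 0 0 0 0.5" --pt "0 0 0.025 0 0 0 0.5" --pt "0 0 0.02 0 0 0 0.5" --pt "0 0 0.018 0 0 0 0.5" --pt "0 0 0.0155 0 0 0 0.5" --pt "0 0 0 0 0 0 0.5" --pt "0 0 0 0 0 0 0.5" --pt "0 0 0 0 0 0 0.95" --squeeze 25

```text
clock: 11.25
eef_pos: [0.4263, 0.0148, 0.2539]
eef_rot: [0.781, 0.624, 0.0, 0.001]
contact_force: [0.1, 0.1, 0.2]
grip_width: 0.0393
```

>>> jog_arm --pt "0 0 0 0 0 0 0.95" --pt "0 0 0 0 0 0 0.95" --pt "0 0 0 0 0 0 0.95" --pt "0 0 0 0 0 0 0.95" --pt "0 0 0 0 0 0 0.95" --pt "0 0 0 0 0 0 0.95" --pt "0 0 0 0 0 0 0.95" --pt "0 0 0 0 0 0 0.95"

```text
clock: 12.25
eef_pos: [0.4259, 0.0149, 0.2534]
eef_rot: [0.781, 0.624, -0.0, -0.0]
contact_force: [-1.2, -0.3, 5.6]
grip_width: 0.0169
```

Run:
```python
import numpy as np
# arc increments in tool axes (tool y = +/- press x, tool z down), 24 rows with soft ends
t=np.linspace(0,1,25);t=0.785*(t*t*(3-2*t))
x=-.28*np.cos(t)+.015*np.sin(t);z=.28*np.sin(t)+.015*np.cos(t)
print(np.c_[np.diff(x),np.diff(z)].round(4).tolist())
from station import read_state
from scipy.spatial.transform import Rotation as R
s=read_state();print(R.from_quat(s["eef_rot"]).as_matrix().round(3),s["contact_force"])
```

```text
[[0.0001, 0.0011], [0.0002, 0.0032], [0.0004, 0.0051], [0.0007, 0.0068], [0.0011, 0.0083], [0.0015, 0.0096], [0.0021, 0.0107], [0.0028, 0.0115], [0.0035, 0.0121], [0.0042, 0.0125], [0.0049, 0.0126], [0.0056, 0.0125], [0.0062, 0.0122], [0.0067, 0.0118], [0.0071, 0.0111], [0.0072, 0.0103], [0.0072, 0.0094], [0.007, 0.0083], [0.0065, 0.0072], [0.0058, 0.006], [0.0049, 0.0048], [0.0037, 0.0035], [0.0024, 0.0022], [0.0008, 0.0007]]
[[ 0.221  0.975 -0.   ]
 [ 0.975 -0.221  0.   ]
 [ 0.    -0.    -1.   ]] [-1.23044804 -0.31041554  5.58668582]
```

>>> jog_arm --pt "0 0.0001 -0.0011 0 0 0 0.95" --pt "0 0.0002 -0.0032 0 0 0 0.95" --pt "0 0.0004 -0.0051 0 0 0 0.95" --pt "0 0.0007 -0.0068 0 0 0 0.95" --pt "0 0.0011 -0.0083 0 0 0 0.95" --pt "0 0.0015 -0.0096 0 0 0 0.95" --pt "0 0.0021 -0.0107 0 0 0 0.95" --pt "0 0.0028 -0.0115 0 0 0 0.95"

```text
clock: 13.25
eef_pos: [0.4343, 0.0129, 0.3103]
eef_rot: [0.781, 0.624, -0.001, -0.0]
contact_force: [-1.9, -0.4, -3.4]
grip_width: 0.0171
```

>>> jog_arm --pt "0 0.0035 -0.0121 0 0 0 0.95" --pt "0 0.0042 -0.0125 0 0 0 0.95" --pt "0 0.0049 -0.0126 0 0 0 0.95" --pt "0 0.0056 -0.0125 0 0 0 0.95" --pt "0 0.0062 -0.0122 0 0 0 0.95" --pt "0 0.0067 -0.0118 0 0 0 0.95" --pt "0 0.0071 -0.0111 0 0 0 0.95" --pt "0 0.0072 -0.0103 0 0 0 0.95"

```text
clock: 14.25
eef_pos: [0.4769, 0.0031, 0.405]
eef_rot: [0.781, 0.625, -0.003, -0.003]
contact_force: [-6.9, -1.0, 0.9]
grip_width: 0.0168
```

>>> jog_arm --pt "0 0.0072 -0.0094 0 0 0 0.95" --pt "0 0.007 -0.0083 0 0 0 0.95" --pt "0 0.0065 -0.0072 0 0 0 0.95" --pt "0 0.0058 -0.006 0 0 0 0.95" --pt "0 0.0049 -0.0048 0 0 0 0.95" --pt "0 0.0037 -0.0035 0 0 0 0.95" --pt "0 0.0024 -0.0022 0 0 0 0.95" --pt "0 0.0008 -0.0007 0 0 0 0.95"

```text
clock: 15.25
eef_pos: [0.5125, -0.0051, 0.4477]
eef_rot: [0.781, 0.625, -0.005, -0.004]
contact_force: [-14.5, -1.4, 9.7]
grip_width: 0.0174
```

>>> jog_arm --pt "0 0 0 0 0 0 0.95" --pt "0 0 0 0 0 0 0.95" --pt "0 0 0 0 0 0 0.95" --pt "0 0 0 0 0 0 0.95" --pt "0 0 0 0 0 0 0.95" --pt "0 0 0 0 0 0 0.95" --pt "0 0 0 0 0 0 0.95" --pt "0 0 0 0 0 0 0.95"

```text
clock: 16.25
eef_pos: [0.5124, -0.0051, 0.4477]
eef_rot: [0.781, 0.625, -0.005, -0.004]
contact_force: [-14.4, -0.6, 10.5]
grip_width: 0.0173
```

Run:
```python
from h import *
s=read_state();print(s["eef_pos"],s["eef_rot"],s["contact_force"],s["qd"].round(4),s["grip_width"])
a=cv2.resize(camera("scene")[120:300,150:420,::-1],None,fx=2,fy=2);b=cv2.resize(camera("top")[120:300,170:440,::-1],None,fx=2,fy=2)
w=camera("wrist")[:,:,::-1]
cv2.imwrite("pics/end.png",cv2.resize(np.hstack([np.vstack([a,b]),cv2.resize(w,(960,720))]),None,fx=.53,fy=.53))
```

```text
[ 0.51238671 -0.00508921  0.44765326] [ 0.78082777  0.62470876 -0.00533575 -0.00430046] [-14.39347841  -0.58146422  10.48251772] [ 0.0001 -0.0018 -0.0019  0.0008 -0.0014 -0.0002] 0.017337390225013908
```

View pics/end.png

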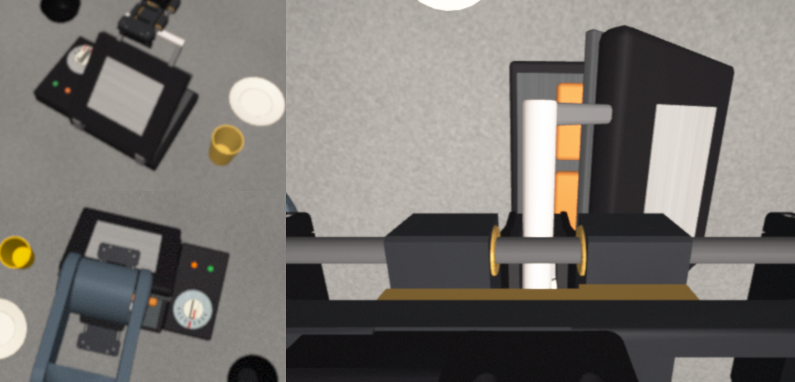

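The composite shows the bar between the fingers, the lid raised with the toast visible, the dial pointer on its mark, and the cup, plate and bowl unmoved. I'll check the lid angle and the objects by numbers.

Run:
```python
from h import *
Pw=P(camera_model("wrist"));p=[ 0.58672,-0.0215,-0.22292];c,sn=np.cos(p[2]),np.sin(p[2])
w=camera("wrist");row=w[125].astype(int).min(1);print("bar columns row125",np.where(row>215)[0][[0,-1]])
for t in(.70,.75,.785,.82,.87):
    x=.115-.28*np.cos(t)+.015*np.sin(t);z=.074+.28*np.sin(t)+.015*np.cos(t);o=[]
    for y in(.075,):
        q=Pw@[p[0]+c*x-sn*y,p[1]+sn*x+c*y,z,1];o.append((q[:2]/q[2]).round(1))
    print(t,o)
a=cv2.imread("pics/top0.png").astype(int);b=camera("top")[:,:,::-1].astype(int);d=abs(a-b).max(2)
for n,(x,y) in dict(cup=(184,179),plate=(167,250),bowl=(408,299)).items():print(n,(d[y-34:y+34,x-28:x+28]>60).sum())
s=read_state();print(s["eef_pos"],s["clock"])
```

```text
bar columns row125 [266 436]
0.7 [array([255.2, 109.3])]
0.75 [array([274.6, 108.6])]
0.785 [array([290.5, 108. ])]
0.82 [array([308.5, 107.4])]
0.87 [array([338.2, 106.5])]
cup 0
plate 0
bowl 0
[ 0.51240642 -0.00509393  0.44766648] 16.5
```

```bash
python3 -c "
from station import *
print(order.close_job())"
```

```text
the job is handed in; nothing more can be done
None
```

I turned the dial back about 0.86 rad counter-clockwise to zero, then raised the lid along its arc to 45° and handed the job in at 16.5 s with the gripper still holding the handle. Handing in gives no verdict, so what follows is from my own last checks.

- **Dial:** the close-up after turning showed the red pointer in line with the red zero mark. It still looked so in the final top view.
- **Lid:** about 0.76 rad from the wrist camera and 0.79 rad from the arm's pose. The two differ by 0.03 rad, and both are inside the 0.663–0.908 band.
- **Hold:** the arm is still, with the jaws 17 mm apart on the 18 mm bar. The wrist reads about 18 N, mostly a push towards the hinge and well below the limit.
- **Cup, bowl and plate:** no changed pixels around any of them in the top view.

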